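# Draw a connecting rod out of the wash basket and present it over the inspection plate

## Robot

A 6-joint arm with a two-finger parallel gripper is mounted at the origin on the work surface. World frame = base frame: x ahead of the robot, y to its left, z up, the work surface at z = 0. Lengths are in m, angles in rad, forces in N, time in s.
With the tool pointing down it reaches from about 0.3 to 0.875 m from the base axis. Payload 6.4 kg.
Tool frame: the origin (TCP) lies between the finger pads; the fingertips stand 14 mm ahead of it and the grasp point (between the pads) lies 5 mm behind it; x points along the fingers, y is the direction in which the jaws open and shut, and the axes are right-handed (so a half turn about x gives the same grasp; the last joint's range is limited). The gripper opens to 88 mm and grips with 3 to 60 N. Pads are 18 mm wide; open, the fingers measure 123 mm over their backs; the gripper's body (75 mm by 187 mm) begins 45 mm behind the grasp point.
Start: joints at [-1.522, 0.181, 1.607, -0, 1.354, -0.206], TCP at [0.145, -0.556, 0.227] pointing down, gripper open.
Joint ranges: [-2.99, 2.99], [-0.89, 2.07], [0.3, 2.58], [-1.14, 4.28], [0, 2.63], [-3.12, 3.12]. Speed limits (rad/s): [2.57, 2.57, 3.01, 3.14, 3.14, 3.14].

## Interface

Orientations are given as a rotation vector (axis times angle).
In Python, from cell import env, camera, get_calibration gives the robot as it stands.
- The arm moves only by the shell command python3 -m creep 'ROWS' [FORCE]. ROWS is JSON, a list that holds one entry, the list of rows, each a list of 5 numbers: the finger opening in mm, from 0 to 88.1, then the shift along the tool's x, y, z in mm, then the turn about the tool's x in rad. A call has exactly 8 rows; each row shifts and turns the commanded pose from where the row before left it, along the tool's axes as they then stand; what a row does not reach is not made up. A row lasts 1/12 s, in which the tool goes at most 41.7 mm and 7.16 degrees, less where a joint would pass 70% of its speed; a pose out of reach is approached as far as the arm can. A call with a gripper value outside its range is refused whole. The fingers move at their own pace and stop on an object; FORCE is the grip in N (left out, the last holds). Time passes only in rows, so rows that do not move let the fingers close, or fill a call up. It gives the time, the measured TCP pose, the force and the opening at its end, in the units of the state.
- env.get_state(): the state, without advancing time (a new reading comes with each control period).
- camera(name): name is "scene" or "top" or "wrist"; returns the picture (400x640x3 uint8, red, green, blue); there is no depth.
- get_calibration(name): a dict with "fx", "fy", "cx", "cy" (pixels), "R" (3x3) and "t" (3): a world point X has camera coordinates R X + t. Camera axes: x right, y down, z forward; pixel columns grow to the right and rows downward; lengths in m; the calibration is good to about 2 mm. A picture is of the moment at which its call begins: read the wrist's pose just before it. get_calibration takes no time and is no camera call; for the wrist camera it gives the pose at the moment of the call.
- env.hand_in(): hands the job in, once; it reports no verdict.
The state is a dict: "time_s": time; "joints": joint angles; "qvel": joint speeds; "tau": joint torques, N m; "tcp_pos": TCP position; "tcp_rot": TCP orientation; "contact_force": force on the tool from outside, world axes, zero at the start; "wrist_torque": the same for the moment, N m; "grip_width": finger opening in m.
Only numpy, scipy, OpenCV 4.12 (cv2) and the standard library are available. Lean on these libraries where they do the work, as an engineer would, in place of code of your own. Each camera call takes 0.05 s, during which the arm holds its last target. There are 200 camera calls.

## Task

Take the connecting rod out of the wash basket: it is longer than the gap between the two hold-down bars, so slide one end back under a bar, tilt the other end up through the gap and draw the rod out slantwise. Then carry it to the dark inspection plate and finish while still holding it in the gripper, level and flat side down, over the middle of the plate and about a hand's breadth (10 cm) above it, touching neither the plate nor the basket. Do not disturb the ring gauge, the dial indicator, the bore gauge or the brass bush.

Things in the scene. Friction and masses are not known exactly. Their poses are not given: they have to be found in the camera images.
- rod: the connecting rod to take: bare steel, 184 mm long, 20 mm thick, 0.4 to 0.55 kg, lying flat on the floor of the wash basket, roughly along it, both ends under the hold-down bars. Origin: mid-length, at the underside (it spans x = -92 to +92 mm); x axis along it towards the big end, z up out of its flat face
- rod_beam (a point): a good place to grip the rod, across its straight beam: x = +20 mm on the rod, which balances at about x = +11 mm, mid-thickness (10 mm above its underside). The beam is 20 mm wide in y, z = 3 to 17 mm, free to grip from x = -58 to +36 mm
- rod_big_end (a point): tip of the rod's big end (a ring 56 mm across), at x = +92 mm on the rod, mid-thickness
- rod_small_end (a point): tip of the rod's small end (a ring 32 mm across), at x = -92 mm on the rod, mid-thickness
- basket: fixed steel wash basket, inside 280 mm (its x) by 126 mm (its y), low wire walls 6 mm thick. Origin: centre of its underside on the bench, z up, x along its length towards the side where the rod's big end lies. Above the bench: floor top at 5 mm, long walls to 40 mm, end walls to 55 mm. The rod's middle starts within 25 mm of its middle
- opening (a point): centre of the basket's opening between its two flat aluminium hold-down bars, level with their tops, 55 mm above the bench; axes as the basket's. The bars run across the basket (along y), 20 mm wide, 8 mm thick, underside 47 mm above the bench; the opening spans x = -70 to +70 mm: shorter than the rod. Beyond each bar 50 mm are left to the end wall
- plate: fixed dark square inspection plate, 200 x 200 x 30 mm, on the other side of the bench. Origin: centre of its underside on the bench; top at 30 mm
- ring_gauge: thick dark steel ring gauge lying flat between the basket and the plate, 50 mm across, 26 high, bystander; origin at underside centre
- dial: round dial indicator lying face up near the middle of the bench, 48 mm across, 17 high, with a short stem, bystander; origin at underside centre
- bush: small brass bush, 28 mm across, 22 high, standing near a corner of the plate, bystander; origin at underside centre
- bore_gauge: pistol-grip bore gauge standing 250 mm tall in a 72 mm setting ring, at the far edge of the bench, bystander; origin at underside centre
There are look-alikes about, which are no part of the job. What is shaped like the rod but purple is not meant.

How it is judged:
By the outcome, as a careful person would: the job done as asked, in the order asked, and still so for the second after the job is handed in, while the arm keeps its last pose, push and grip.
It also fails if it takes over 45 s, if anything falls off the work surface, if the arm or the gripper's body presses on something with over 40 N, if the wrist force passes 120 N, or if a joint passes its speed limit or range.

## Working session

There is one attempt and no reset: what is moved stays moved. The work goes in short steps, Python scripts to look and compute and a shell command to move; the robot and the scene stay as the last step left them, time stands still between calls to the robot, and variables do not carry over. Pictures are saved under pics/ and viewed, about 8 in all and at most 12, crops included, and the job is handed in when it is done.

```bash
ls; mkdir -p pics
python3 - <<'E'
from cell import env,camera,get_calibration
import cv2,numpy as np
a=camera("scene");b=camera("top")
for n,i in(("scene",a),("top",b)):
    cv2.imwrite(f"pics/{n}0.png",i[:,:,::-1])
    c=get_calibration(n);print(n,c)
s=env.get_state();print(s)
E
```

```text
pics
scene {'fx': 469.70765530076, 'fy': 469.70765530076, 'cx': 323.55307817511186, 'cy': 196.66383357387204, 'R': array([[ 0.10095266,  0.9948521 ,  0.008824  ],
       [ 0.74897959, -0.0701588 , -0.65886821],
       [-0.65485734,  0.07312349, -0.75220663]]), 't': array([-0.15118899, -0.41425239,  1.69953924])}
top {'fx': 444.5292935335592, 'fy': 444.5292935335592, 'cx': 321.2576878573021, 'cy': 197.7630117568281, 'R': array([[-0.01061809, -0.99987681, -0.01155908],
       [-0.99711943,  0.01145559, -0.07497742],
       [ 0.0751006 ,  0.01072967, -0.99711824]]), 't': array([0.10350393, 0.6092612 , 1.48755265])}
{'time_s': 0.1, 'joints': array([-1.52226890e+00,  1.81453771e-01,  1.60788958e+00, -1.32387385e-06,
        1.35378342e+00, -2.06295613e-01]), 'qvel': array([ 0.00046963, -0.0019336 , -0.00194162,  0.00040939,  0.00062681,
        0.00029525]), 'tau': array([ 3.21820444e-04, -4.34822452e+01, -3.42694688e+01,  7.03677745e-02,
        3.39671667e-02, -3.83852796e-05]), 'tcp_pos': array([ 0.14493749, -0.55593034,  0.22651644]), 'tcp_rot': array([ 2.08645117,  0.26887852, -2.0861996 ]), 'contact_force': array([0.7997919 , 0.74907804, 0.21235096]), 'wrist_torque': array([ 2.37604749e-05,  2.22641672e-02, -2.10292711e-02]), 'grip_width': 0.08823286306123525}
```

View pics/top0.png

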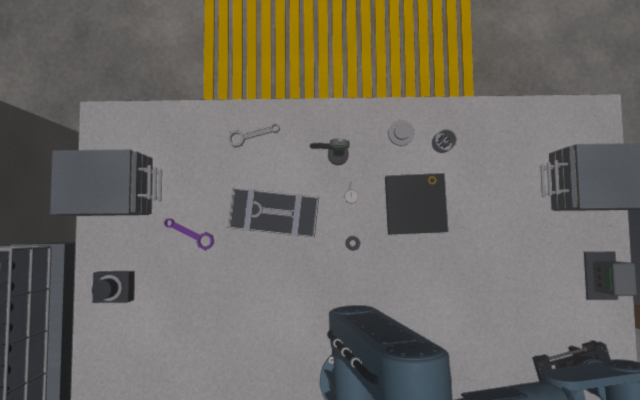

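View pics/scene0.png

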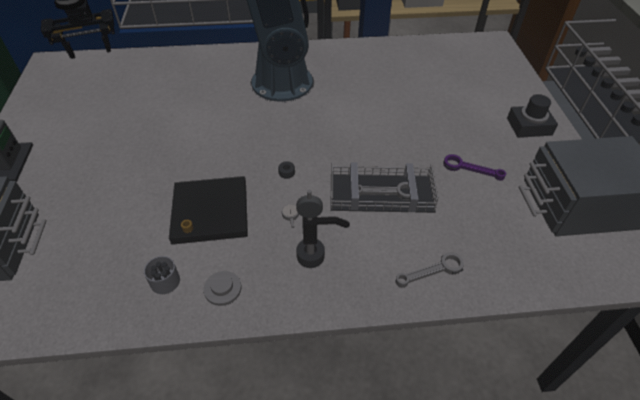

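Candidates: the steel rod in the basket, top (275,211) / scene (385,189); a loose steel rod on the bench, top (255,134); and a purple one, top (190,235). I choose the one in the basket, with its big end at the left in top (+y). Next is a close crop to check that and measure.

```bash
cat > h.py <<'E'
from cell import env,camera,get_calibration
import cv2,numpy as np
from scipy.spatial.transform import Rotation as Ro
def at(c,u,v,z):
    d=c["R"].T@np.array([(u-c["cx"])/c["fx"],(v-c["cy"])/c["fy"],1]);o=-c["R"].T@c["t"]
    return o+d*(z-o[2])/d[2]
def px(c,X):
    p=c["R"]@np.array(X)+c["t"];return c["fx"]*p[0]/p[2]+c["cx"],c["fy"]*p[1]/p[2]+c["cy"]
E
python3 - <<'E'
from h import *
a=cv2.imread("pics/top0.png")[175:250,220:330]
cv2.imwrite("pics/crop1.png",cv2.resize(a,None,fx=7,fy=7,interpolation=cv2.INTER_CUBIC))
c=get_calibration("top")
for n,u,v,z in [("plate tl",386,176,.03),("tr",444,174.5,.03),("br",447.5,233,.03),("bl",387,235,.03),("ring",352.5,243,.026),("dial",350.5,197,.017),("bush",432,181,.052),("bg",339,155,.1)]:
    print(n,at(c,u,v,z).round(3))
E
```

```text
plate tl [ 0.681 -0.124  0.03 ]
tr [ 0.684 -0.32   0.03 ]
br [ 0.487 -0.325  0.03 ]
bl [ 0.482 -0.123  0.03 ]
ring [ 0.456 -0.007  0.026]
dial [ 0.612 -0.003  0.017]
bush [ 0.66  -0.273  0.052]
bg [0.743 0.037 0.1  ]
```

View pics/crop1.png

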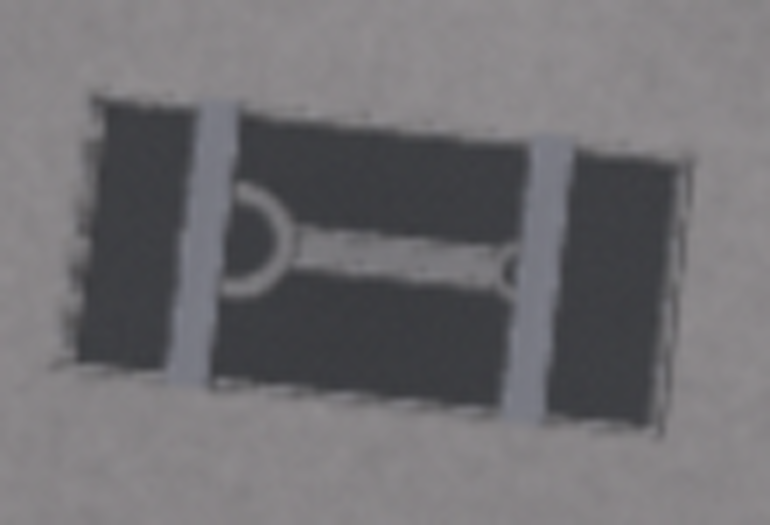

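Run:
```python
from h import *
c=get_calibration("top")
P=lambda u,v,z:at(c,220+(u+.5)/7-.5,175+(v+.5)/7-.5,z)
L=[P(237,103,.055),P(210,385,.055)];Rr=[P(530,138,.055),P(503,418,.055)]
o=(sum(L)+sum(Rr))/4;ax=(sum(L)-sum(Rr))/2
print("open",o.round(4),"gap",np.linalg.norm(ax),"ang",np.degrees(np.arctan2(ax[1],ax[0])),"barlen",np.linalg.norm(L[0]-L[1]))
b=P(297,243,.022);s=P(500,265,.022);d=b-s
d/=np.linalg.norm(d)
print("rod ang",np.degrees(np.arctan2(d[1],d[0])),"x0",b-.036*d,"beam27",b-.009*d)
ex=ax/np.linalg.norm(ax);ey=np.array([-ex[1],ex[0],0])
m=b-.036*d-o;print("in basket",m@ex,m@ey)
s=env.get_state();R=Ro.from_rotvec(s["tcp_rot"]).as_matrix();print(R.round(3))
z=R[:,2];print("ang tool z",np.degrees(np.arctan2(z[1],z[0])))
cs=get_calibration("scene")
for u,v,h in[(310,250,.04),(309,203,.23),(347,224,.19)]:print(at(cs,u,v,h).round(3))
for u,v,h in[(340,145,.24),(311,146,.19)]:print(at(c,u,v,h).round(3))
```

```text
open [0.5631 0.2593 0.055 ] gap 0.14040918799662697 ang 82.75468348002703 barlen 0.13463335384718156
rod ang 83.18530287450422 x0 [0.56922428 0.26299302 0.022     ] beam27 [0.57242806 0.28980227 0.022     ]
in basket 0.004442598842945954 -0.005602400975582212
[[-0.     0.252 -0.968]
 [ 0.002 -0.968 -0.252]
 [-1.    -0.002 -0.   ]]
ang tool z -165.39971256944372
[0.769 0.04  0.04 ]
[0.777 0.039 0.23 ]
[0.812 0.12  0.19 ]
[0.749 0.038 0.24 ]
[0.757 0.125 0.19 ]
```

```bash
python3 -m creep '[[[60,0,-29.6,-26.1,0],[60,0,-29.6,-26.1,0],[60,0,-29.6,-26.1,0],[60,0,-29.6,-26.1,0],[60,0,-29.6,-26.1,0],[60,0,-29.6,-26.1,0],[60,0,-29.6,-26.1,0],[60,0,-29.6,-26.1,0]]]' 8
python3 -m creep '[[[60,0,-29.6,-26.1,0],[60,0,-29.6,-26.1,0],[60,0,-29.6,-26.1,0],[60,0,-29.6,-26.1,0],[60,0,-29.6,-26.1,0],[60,0,-29.6,-26.1,0],[60,0,-29.6,-26.1,0],[60,0,-29.6,-26.1,0]]]'
python3 -m creep '[[[60,0,-29.6,-26.1,0],[60,0,-29.6,-26.1,0],[60,0,-29.6,-26.1,0],[60,0,-29.6,-26.1,0],[60,0,-29.6,-26.1,0],[60,0,-29.6,-26.1,0],[60,0,-29.6,-26.1,0],[60,0,-29.6,-26.1,0]]]'
python3 -m creep '[[[60,5,0,0,-0.12],[60,5,0,0,-0.12],[60,5,0,0,-0.12],[60,5,0,0,-0.12],[60,5,0,0,-0.12],[60,5,0,0,-0.12],[60,5,0,0,-0.12],[60,5,0,0,-0.12]]]'
python3 -m creep '[[[60,5,0,0,-0.12],[60,5,0,0,-0.12],[60,0,0,0,0],[60,0,0,0,0],[60,0,0,0,0],[60,0,0,0,0],[60,0,0,0,0],[60,0,0,0,0]]]'
python3 - <<'E'
from h import *
s=env.get_state();R=Ro.from_rotvec(s["tcp_rot"]).as_matrix();print(s["tcp_pos"],R.round(3),s["joints"].round(2))
c=get_calibration("wrist");i=camera("wrist");cv2.imwrite("pics/w1.png",i[:,:,::-1])
np.savez("w1.npz",**c)
E
```

```text
time_s: 0.77
tcp_pos: [0.2876, -0.2727, 0.227]
tcp_rot: [2.086, 0.267, -2.086]
contact_force: [0.5, 0.0, 0.9]
grip_width: 0.0598
time_s: 1.43
tcp_pos: [0.43, 0.0093, 0.2273]
tcp_rot: [2.086, 0.267, -2.085]
contact_force: [0.2, -1.1, -0.2]
grip_width: 0.0599
time_s: 2.1
tcp_pos: [0.5722, 0.2909, 0.2266]
tcp_rot: [2.084, 0.267, -2.087]
contact_force: [0.5, -2.2, 1.2]
grip_width: 0.0601
time_s: 2.77
tcp_pos: [0.5717, 0.2888, 0.1864]
tcp_rot: [1.461, 1.023, -1.463]
contact_force: [-0.3, -0.2, 0.4]
grip_width: 0.0604
time_s: 3.43
tcp_pos: [0.5722, 0.289, 0.1776]
tcp_rot: [1.295, 1.151, -1.294]
contact_force: [-0.2, -0.3, -0.4]
grip_width: 0.0601
[0.57220245 0.28896168 0.17764419] [[ 0.     0.993 -0.117]
 [ 0.    -0.117 -0.993]
 [-1.     0.    -0.   ]] [0.28 0.37 1.48 0.   1.3  0.4 ]
```

View pics/w1.png

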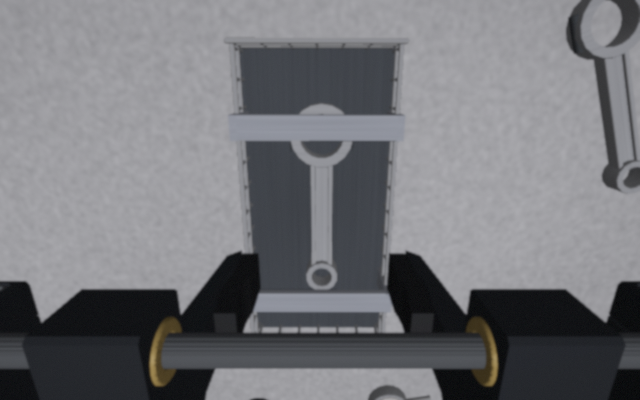

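The wrist view shows the whole steel rod: big-end tip near (322,103), small-end tip near (321,291), and the beam up column 321. The bars cross at rows ~127 and ~302.

Run:
```python
from h import *
c=dict(np.load("w1.npz"))
b=at(c,322,103,.025);s=at(c,321.5,291.5,.024);d=b-s;L=np.linalg.norm(d);d/=L
print(b,s,"len",L,"ang",np.degrees(np.arctan2(d[1],d[0])))
m=(b+s)/2;print("mid",m,"g27",m+.027*d)
for u,v in[(321,168),(315,140),(323,293),(231,293)]:print(u,v,at(c,u,v,.022 if v==168 else .055).round(4))
```

```text
[0.57878619 0.35659828 0.025     ] [0.5565024  0.17229824 0.024     ] len 0.1856450126037635 ang 83.10581297042872
mid [0.5676443  0.26444826 0.0245    ] g27 [0.57088522 0.29125265 0.02464544]
321 168 [0.5712 0.2999 0.022 ]
315 140 [0.5702 0.3304 0.055 ]
323 293 [0.5602 0.1903 0.055 ]
231 293 [0.4759 0.2002 0.055 ]
```

```bash
python3 -m creep '[[[60,20,-1.3,-2,0],[60,25,0,0,0],[60,25,0,0,0],[60,25,0,0,0],[60,25,0,0,0],[60,15,0,0,0],[60,10,0,0,0],[60,0,0,0,0]]]' 
python3 -m creep '[[[60,4,0,0,0],[60,4,0,0,0],[60,2,0,0,0],[20,0,0,0,0],[15,0,0,0,0],[10,0,0,0,0],[10,0,0,0,0],[10,0,0,0,0]]]' 10
```

```text
time_s: 4.15
tcp_pos: [0.5694, 0.2905, 0.0299]
tcp_rot: [1.292, 1.154, -1.298]
contact_force: [0.8, 0.1, -0.6]
grip_width: 0.0604
time_s: 4.82
tcp_pos: [0.5712, 0.2911, 0.0226]
tcp_rot: [1.295, 1.152, -1.294]
contact_force: [-0.9, -0.5, -1.0]
grip_width: 0.029
```

```bash
python3 -m creep '[[[5,0,0,0,0],[5,0,0,0,0],[5,0,0,0,0],[5,0,0,9,0],[5,0,0,9,0],[5,0,0,9,0],[5,0,0,9,0],[5,0,0,0,0]]]' 10
python3 - <<'E'
from h import *
s=env.get_state();print(s["tcp_pos"],s["grip_width"],s["contact_force"])
cv2.imwrite("pics/w2.png",camera("wrist")[:,:,::-1])
E
```

```text
time_s: 5.48
tcp_pos: [0.5666, 0.2531, 0.0222]
tcp_rot: [1.294, 1.151, -1.296]
contact_force: [0.9, 0.0, -0.6]
grip_width: 0.0051
[0.56657737 0.25305484 0.02215334] 0.005106585958270474 [ 0.91707889  0.03832221 -0.61375175]
```

View pics/w2.png

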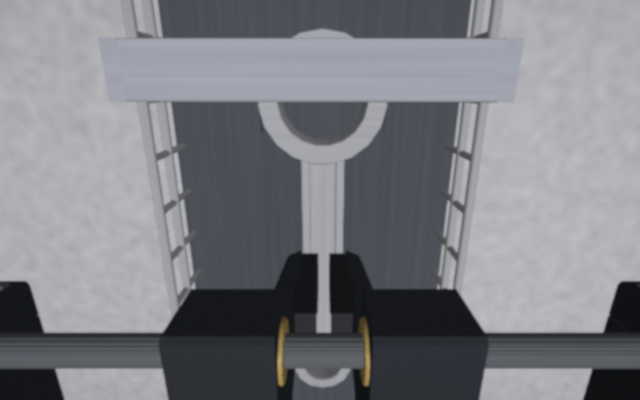

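The fingers closed to 5 mm without catching the beam, and the rod did not slide. I'll check where the tips and rod really are.

Run:
```python
from h import *
s=env.get_state();R=Ro.from_rotvec(s["tcp_rot"]).as_matrix();p=s["tcp_pos"];c=get_calibration("wrist")
for x in(14,0,-5,-20):
  for z in(-9,9):print(x,z,np.round(px(c,p+R@np.array([x,0,z])/1e3)),end=" ")
print()
for v,h in((161,.025),(161,.02),(30,.025)):print(at(c,322,v,h).round(4))
for h in(.022,.03):print([at(c,u,200,h).round(4) for u in(302,344)])
```

```text
14 -9 [324. 231.] 14 9 [324. 261.] 0 -9 [324. 242.] 0 9 [324. 274.] -5 -9 [324. 246.] -5 9 [324. 279.] -20 -9 [324. 261.] -20 9 [324. 296.] 
[0.5717 0.3036 0.025 ]
[0.5716 0.3026 0.02  ]
[0.578  0.3565 0.025 ]
[array([0.56  , 0.2855, 0.022 ]), array([0.5798, 0.2832, 0.022 ])]
[array([0.5608, 0.288 , 0.03  ]), array([0.5796, 0.2858, 0.03  ])]
```

Run:
```python
from h import *
a=cv2.imread("pics/w2.png")[150:400,200:450]
b=cv2.imread("pics/w1.png")[150:400,200:450]
a=np.hstack([a,b]);a=cv2.convertScaleAbs(a,alpha=1.6,beta=30)
cv2.imwrite("pics/w2c.png",cv2.resize(a,None,fx=1.6,fy=1.6,interpolation=cv2.INTER_CUBIC))
```

```text
(no output)
```

View pics/w2c.png

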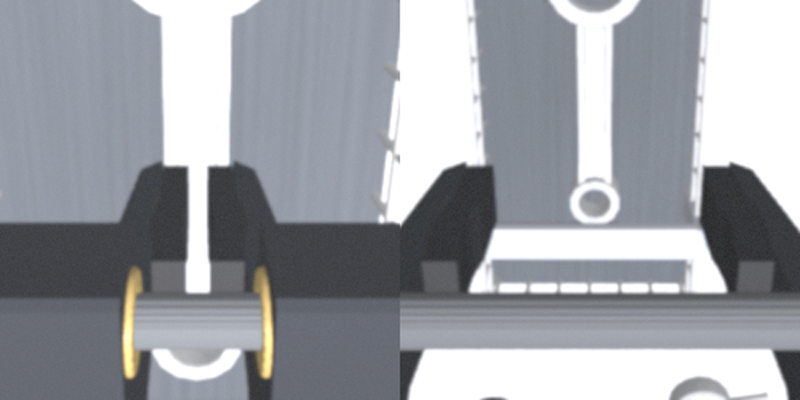

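The fingers lie over the beam, so the tips are higher than the stated geometry implies. I'll feel downwards gently with the fingers closed.

```bash
python3 -m creep '[[[5,0.5,0,0,0],[5,0.5,0,0,0],[5,0.5,0,0,0],[5,0.5,0,0,0],[5,0,0,0,0],[5,0,0,0,0],[5,0,0,0,0],[5,0,0,0,0]]]'
python3 - <<'E'
from h import *
s=env.get_state();p=s["tcp_pos"];print(p,s["contact_force"],s["wrist_torque"])
E
```

```text
time_s: 6.2
tcp_pos: [0.5668, 0.2554, 0.0203]
tcp_rot: [1.294, 1.152, -1.294]
contact_force: [0.1, -0.5, -0.6]
grip_width: 0.0048
[0.56681786 0.2553769  0.0202936 ] [ 0.14958969 -0.47947175 -0.58803328] [-0.04094343 -0.05130929  0.00718556]
```

```bash
python3 -m creep '[[[5,0.7,0,0,0],[5,0.7,0,0,0],[5,0.7,0,0,0],[5,0.7,0,0,0],[5,0,0,0,0],[5,0,0,0,0],[5,0,0,0,0],[5,0,0,0,0]]]'
python3 - <<'E'
from h import *
s=env.get_state();p=s["tcp_pos"];print(p,s["contact_force"],s["wrist_torque"],s["time_s"])
cv2.imwrite("pics/w3.png",camera("wrist")[:,:,::-1]);cv2.imwrite("pics/s3.png",camera("scene")[:,:,::-1])
a=cv2.imread("pics/w2.png").astype(int);b=cv2.imread("pics/w3.png").astype(int);print(abs(a-b).mean())
i=cv2.imread("pics/s3.png")[120:240,280:480];cv2.imwrite("pics/s3c.png",cv2.resize(i,None,fx=4,fy=4,interpolation=cv2.INTER_CUBIC))
E
```

```text
time_s: 6.87
tcp_pos: [0.5669, 0.2553, 0.0176]
tcp_rot: [1.294, 1.152, -1.294]
contact_force: [-0.3, -0.3, 0.3]
grip_width: 0.0055
[0.56688394 0.25529015 0.01756903] [-0.27411724 -0.29734639  0.33150618] [ 0.0448957  -0.09144112  0.02904694] 6.8667
5.7291119791666665
```

View pics/s3c.png

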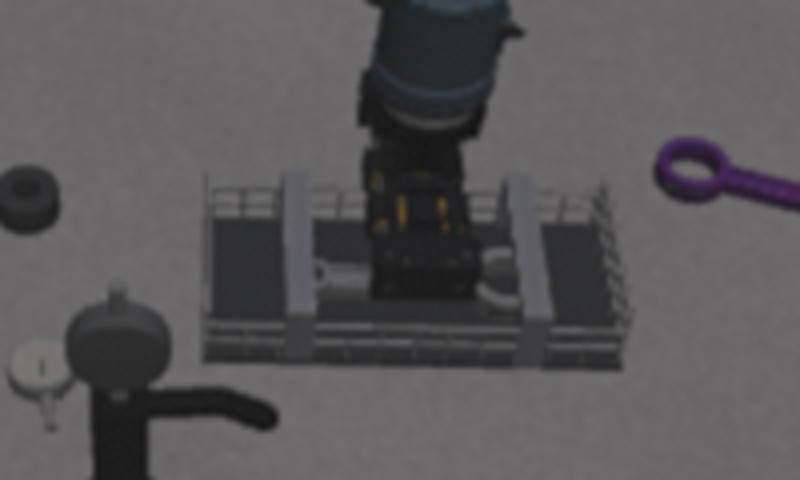

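```bash
python3 -m creep '[[[5,0.6,0,0,0],[5,0.6,0,0,0],[5,0.6,0,0,0],[5,0.6,0,0,0],[5,0.6,0,0,0],[5,0,0,0,0],[5,0,0,0,0],[5,0,0,0,0]]]'
python3 - <<'E'
from h import *
s=env.get_state();c=get_calibration("wrist");print(c["t"],(-c["R"].T@c["t"]).round(4),s["tcp_pos"],s["contact_force"])
E
```

```text
time_s: 7.63
tcp_pos: [0.5669, 0.2553, 0.0145]
tcp_rot: [1.294, 1.152, -1.294]
contact_force: [0.3, 0.7, -0.2]
grip_width: 0.0051
[-0.53330275  0.32602037  0.29034731] [0.5759 0.3369 0.1726] [0.56689115 0.25527884 0.01454119] [ 0.33974935  0.74151411 -0.23670566]
```

Run:
```python
from h import *
c=dict(np.load("w1.npz"));p=np.array([0.57220245,0.28896168,0.17764419]);R=Ro.from_rotvec([1.295,1.151,-1.294]).as_matrix()
print(c["fx"],c["R"]@R)
for u,v,w in((322,254,129),(322,254,131),(322,290,120)):
    D=c["fx"]*60.2e-3/w;q=np.array([(u-c["cx"])/c["fx"]*D,(v-c["cy"])/c["fy"]*D,D])
    print(D,R.T@(c["R"].T@(q-c["t"])-p))
```

```text
351.1002228067176 [[ 3.68312439e-04  9.99999900e-01 -2.52422807e-04]
 [-3.15483063e-01  3.55728234e-04  9.48931141e-01]
 [ 9.48931136e-01 -2.69868023e-04  3.15483162e-01]]
0.16384677064313488 [-0.01025561 -0.00092178 -0.0074776 ]
0.1613452932287359 [-0.01251304 -0.00091242 -0.00861658]
0.17613527844137 [-0.0048636  -0.00096138  0.01525533]
```

Open-finger scale puts the real fingertips about 11 mm behind the reported TCP, not 14 mm ahead of it. I'll confirm by touching the beam top, which should happen at TCP z ≈ 0.011.

```bash
python3 -m creep '[[[5,0.5,0,0,0],[5,0.5,0,0,0],[5,0.5,0,0,0],[5,0.5,0,0,0],[5,0.5,0,0,0],[5,0.5,0,0,0],[5,0,0,0,0],[5,0,0,0,0]]]'
python3 -m creep '[[[5,0.4,0,0,0],[5,0.4,0,0,0],[5,0.4,0,0,0],[5,0.4,0,0,0],[5,0.4,0,0,0],[5,0,0,0,0],[5,0,0,0,0],[5,0,0,0,0]]]'
```

```text
time_s: 8.3
tcp_pos: [0.5668, 0.2553, 0.0114]
tcp_rot: [1.294, 1.152, -1.294]
contact_force: [-0.2, 0.0, 0.6]
grip_width: 0.005
time_s: 8.97
tcp_pos: [0.567, 0.2553, 0.011]
tcp_rot: [1.294, 1.152, -1.294]
contact_force: [-5.9, -1.3, 11.8]
grip_width: 0.0051
```

Contact came at TCP z ≈ 0.0112, so the real tips are 10.8 mm behind the reported TCP. I'll lift, open, go back to rod x=+27 mm, and descend to TCP z ≈ −0.0035.

```bash
python3 -m creep '[[[5,-6,0,0,0],[55,-6,0,-9,0],[55,0,0,-9,0],[55,0,0,-9,0],[55,0,0,-9,0],[55,0,0,0,0],[55,0,0,0,0],[55,0,0,0,0]]]' 10
python3 -m creep '[[[55,6,0,0,0],[55,6,0,0,0],[55,6,0,0,0],[55,4,0,0,0],[55,2,0,0,0],[55,0.5,0,0,0],[15,0,0,0,0],[15,0,0,0,0]]]' 10
python3 -m creep '[[[10,0,0,0,0],[10,0,0,0,0],[10,0,0,0,0],[10,0,0,0,0],[10,0,0,0,0],[10,0,0,0,0],[10,0,0,0,0],[10,0,0,0,0]]]' 10
```

```text
time_s: 9.63
tcp_pos: [0.5705, 0.2911, 0.021]
tcp_rot: [1.293, 1.153, -1.295]
contact_force: [-0.4, -0.0, -0.0]
grip_width: 0.0496
time_s: 10.3
tcp_pos: [0.5712, 0.2911, -0.0028]
tcp_rot: [1.294, 1.152, -1.294]
contact_force: [0.4, -0.8, 0.2]
grip_width: 0.0443
time_s: 10.97
tcp_pos: [0.571, 0.2911, -0.0028]
tcp_rot: [1.294, 1.152, -1.294]
contact_force: [-0.9, -0.1, 2.7]
grip_width: 0.0197
```

Gripped at 19.7 mm. Now slide 36 mm under the small-end bar, then lift.

```bash
python3 -m creep '[[[10,0,0,6,0],[10,0,0,6,0],[10,0,0,6,0],[10,0,0,6,0],[10,0,0,6,0],[10,0,0,6,0],[10,0,0,0,0],[10,0,0,0,0]]]' 10
python3 -m creep '[[[10,-3,0,0,0],[10,-3,0,0,0],[10,-3,0,0,0],[10,-3,0,0,0],[10,-3,0,0,0],[10,-3,0,0,0],[10,0,0,0,0],[10,0,0,0,0]]]'
python3 - <<'E'
from h import *
s=env.get_state();print(s["wrist_torque"],s["contact_force"])
a=camera("wrist");b=camera("scene");cv2.imwrite("pics/w4.png",a[:,:,::-1]);cv2.imwrite("pics/s4.png",b[:,:,::-1])
i=np.hstack([cv2.resize(a[:,100:540],(440,400)),cv2.resize(b[130:240,310:460],(360,264)).__class__(0) if 0 else cv2.copyMakeBorder(cv2.resize(b[130:240,310:460],(360,264),interpolation=cv2.INTER_CUBIC),0,136,0,0,cv2.BORDER_CONSTANT)])
cv2.imwrite("pics/c4.png",i[:,:,::-1])
E
```

```text
time_s: 11.63
tcp_pos: [0.5669, 0.2538, -0.0028]
tcp_rot: [1.293, 1.151, -1.296]
contact_force: [-0.1, -4.1, 6.0]
grip_width: 0.0198
time_s: 12.3
tcp_pos: [0.567, 0.2554, 0.0153]
tcp_rot: [1.294, 1.152, -1.294]
contact_force: [-0.9, -0.5, -4.7]
grip_width: 0.0197
[ 0.0728745  -0.07802168 -0.04227787] [-0.86766767 -0.50181653 -4.69865135]
```

View pics/c4.png

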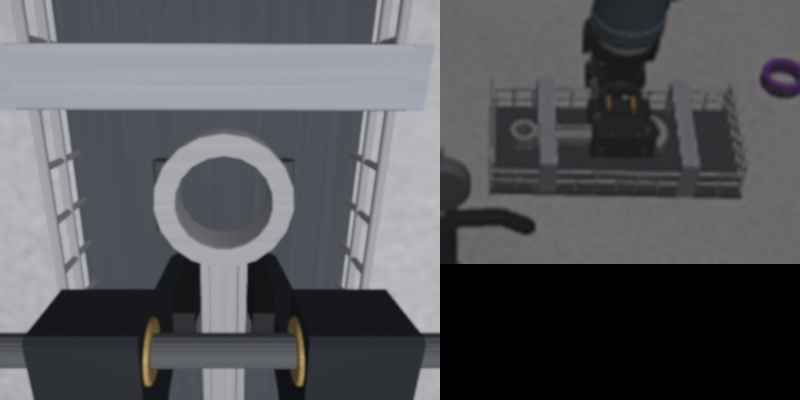

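The rod slid. The big end is clear inside its bar (tip at row 130, bar edge at row 108) and the small end is past its bar. Continue lifting so that the bar tilts the rod.

```bash
python3 -m creep '[[[10,-2.5,0,0,0],[10,-2.5,0,0,0],[10,-2.5,0,0,0],[10,-2.5,0,0,0],[10,0,0,0,0],[10,0,0,0,0],[10,0,0,0,0],[10,0,0,0,0]]]' 10
python3 -m creep '[[[10,-2.5,0,0,0],[10,-2.5,0,0,0],[10,-2.5,0,0,0],[10,-2.5,0,0,0],[10,-2.5,0,0,0],[10,-2.5,0,0,0],[10,0,0,0,0],[10,0,0,0,0]]]'
python3 - <<'E'
from h import *
c=get_calibration("wrist");a=camera("wrist");b=camera("scene");cv2.imwrite("pics/w5.png",a[:,:,::-1]);cv2.imwrite("pics/s5.png",b[:,:,::-1]);np.savez("w5.npz",**c)
i=np.hstack([a[:,100:540],cv2.copyMakeBorder(cv2.resize(b[130:240,310:460],(360,264),interpolation=cv2.INTER_CUBIC),0,136,0,0,cv2.BORDER_CONSTANT)])
cv2.imwrite("pics/c5.png",i[:,:,::-1])
E
```

```text
time_s: 13.07
tcp_pos: [0.5667, 0.2552, 0.0249]
tcp_rot: [1.294, 1.152, -1.294]
contact_force: [-0.2, 0.0, -5.0]
grip_width: 0.0199
time_s: 13.73
tcp_pos: [0.5671, 0.2554, 0.0404]
tcp_rot: [1.295, 1.152, -1.294]
contact_force: [0.0, -0.2, -4.8]
grip_width: 0.0195
```

View pics/c5.png

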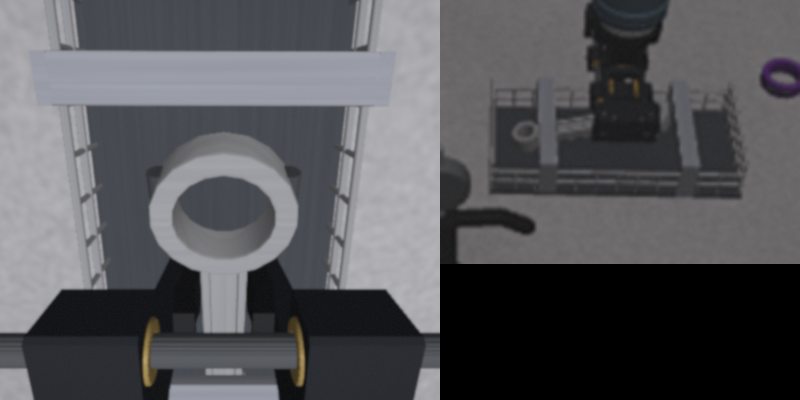

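The rod is tilted about 20°, big end up and clear of the bar, with the small end still under its bar. The force equals its weight (4.8 N). Draw it out along the slant.

```bash
python3 -m creep '[[[10,-1.8,0,-5,0],[10,-1.8,0,-5,0],[10,-1.8,0,-5,0],[10,-1.8,0,-5,0],[10,-1.8,0,-5,0],[10,-1.8,0,-5,0],[10,-1.8,0,-5,0],[10,0,0,0,0]]]' 12
python3 -m creep '[[[10,-1.8,0,-5,0],[10,-1.8,0,-5,0],[10,-1.8,0,-5,0],[10,-1.8,0,-5,0],[10,-1.8,0,-5,0],[10,-1.8,0,-5,0],[10,-1.8,0,-5,0],[10,0,0,0,0]]]'
python3 - <<'E'
from h import *
c=get_calibration("wrist");a=camera("wrist");b=camera("scene");cv2.imwrite("pics/w6.png",a[:,:,::-1]);cv2.imwrite("pics/s6.png",b[:,:,::-1])
i=np.hstack([a[:,100:540],cv2.copyMakeBorder(cv2.resize(b[130:240,310:460],(360,264),interpolation=cv2.INTER_CUBIC),0,136,0,0,cv2.BORDER_CONSTANT)])
cv2.imwrite("pics/c6.png",i[:,:,::-1])
E
```

```text
time_s: 14.5
tcp_pos: [0.5712, 0.2914, 0.0532]
tcp_rot: [1.295, 1.152, -1.292]
contact_force: [-1.0, 0.6, -4.8]
grip_width: 0.0198
time_s: 15.17
tcp_pos: [0.5754, 0.3261, 0.0659]
tcp_rot: [1.295, 1.152, -1.292]
contact_force: [0.8, -0.4, -4.4]
grip_width: 0.0199
```

View pics/c6.png

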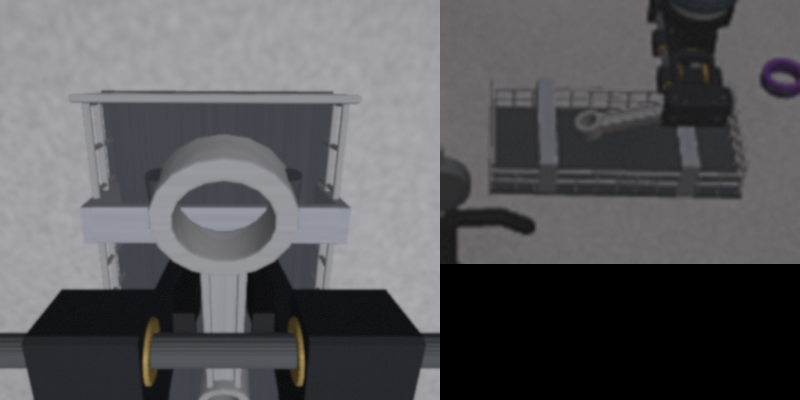

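The small end is out past its bar and hangs low. Lift clear, then move to free bench at about (0.39, 0.17) to press the rod level and regrip near its balance point.

```bash
python3 -m creep '[[[10,-6,0,0,0],[10,-12,0,0,0],[10,-12,0,0,0],[10,-12,0,0,0],[10,-12,0,0,0],[10,-12,0,0,0],[10,-12,0,0,0],[10,-6,0,0,0]]]' 20
python3 -m creep '[[[10,0,-10,10.6,0],[10,0,-20,21.2,0],[10,0,-25,26.8,0],[10,0,-25,26.8,0],[10,0,-25,26.8,0],[10,0,-25,26.8,0],[10,0,-20,21.2,0],[10,0,-15,16,0]]]' 20
python3 - <<'E'
from h import *
s=env.get_state();print(s["tcp_pos"],s["joints"].round(2),s["contact_force"])
b=camera("top");cv2.imwrite("pics/t7.png",b[:,:,::-1]);a=camera("wrist");s=camera("scene");cv2.imwrite("pics/w7.png",a[:,:,::-1])
i=np.hstack([a[:,100:540],s[60:260,240:460].repeat(2,0)[:,::1]][:1]+[cv2.resize(s[80:280,280:460],(360,400),interpolation=cv2.INTER_CUBIC)])
cv2.imwrite("pics/c7.png",i[:,:,::-1])
E
```

```text
time_s: 15.93
tcp_pos: [0.576, 0.3252, 0.1522]
tcp_rot: [1.297, 1.151, -1.291]
contact_force: [0.4, -0.3, -3.6]
grip_width: 0.0195
time_s: 16.6
tcp_pos: [0.3883, 0.1677, 0.1491]
tcp_rot: [1.293, 1.152, -1.295]
contact_force: [0.2, 0.1, -4.0]
grip_width: 0.0196
[0.38832417 0.16771988 0.14911681] [ 0.13 -0.08  2.05 -0.    1.17  0.24] [ 0.18116611  0.07037615 -3.96057346]
```

```bash
python3 -m creep '[[[10,10,0,0,0],[10,16,0,0,0],[10,16,0,0,0],[10,16,0,0,0],[10,16,0,0,0],[10,16,0,0,0],[10,10,0,0,0],[10,4,0,0,0]]]' 10
python3 -m creep '[[[10,3,0,0,0],[10,3,0,0,0],[10,3,0,0,0],[10,3,0,0,0],[10,3,0,0,0],[10,3,0,0,0],[10,3,0,0,0],[10,3,0,0,0]]]' 8
python3 -m creep '[[[10,3,0,0,0],[10,3,0,0,0],[10,3,0,0,0],[10,3,0,0,0],[10,3,0,0,0],[10,3,0,0,0],[10,1,0,0,0],[10,0,0,0,0]]]' 8
```

```text
time_s: 17.42
tcp_pos: [0.39, 0.1691, 0.0433]
tcp_rot: [1.292, 1.154, -1.296]
contact_force: [-0.4, 0.2, -4.4]
grip_width: 0.0197
time_s: 18.08
tcp_pos: [0.3911, 0.169, 0.0213]
tcp_rot: [1.295, 1.152, -1.293]
contact_force: [0.5, 1.2, -2.9]
grip_width: 0.0198
time_s: 18.75
tcp_pos: [0.3904, 0.1688, 0.0019]
tcp_rot: [1.294, 1.152, -1.295]
contact_force: [0.0, 0.0, -3.1]
grip_width: 0.0201
```

Now down to −7.5 mm, open to 40, move 15 mm toward the small end, and regrip.

```bash
python3 -m creep '[[[10,2,0,0,0],[10,2,0,0,0],[10,2,0,0,0],[10,2,0,0,0],[10,1,0,0,0],[10,0,0,0,0],[10,0,0,0,0],[10,0,0,0,0]]]' 8
python3 -m creep '[[[40,0,0,0,0],[40,0,0,0,0],[40,0,0,0,0],[40,0,0,0,0],[40,0,0,5,0],[40,0,0,5,0],[40,0,0,5,0],[40,0,0,0,0]]]' 8
python3 - <<'E'
from h import *
print(env.get_state()["contact_force"]);c=get_calibration("wrist")
a=camera("wrist");s=camera("scene");np.savez("w8.npz",**c);cv2.imwrite("pics/w8.png",a[:,:,::-1])
i=np.hstack([a[:,100:540],cv2.resize(s[80:280,280:460],(360,400),interpolation=cv2.INTER_CUBIC)])
cv2.imwrite("pics/c8.png",i[:,:,::-1])
E
```

```text
time_s: 19.42
tcp_pos: [0.3907, 0.1689, -0.0065]
tcp_rot: [1.294, 1.152, -1.294]
contact_force: [-2.9, 0.1, 5.4]
grip_width: 0.0197
time_s: 20.08
tcp_pos: [0.3887, 0.1531, -0.0069]
tcp_rot: [1.294, 1.152, -1.295]
contact_force: [0.6, 0.3, 0.8]
grip_width: 0.04
[0.56280534 0.31318087 0.80314187]
```

View pics/c8.png

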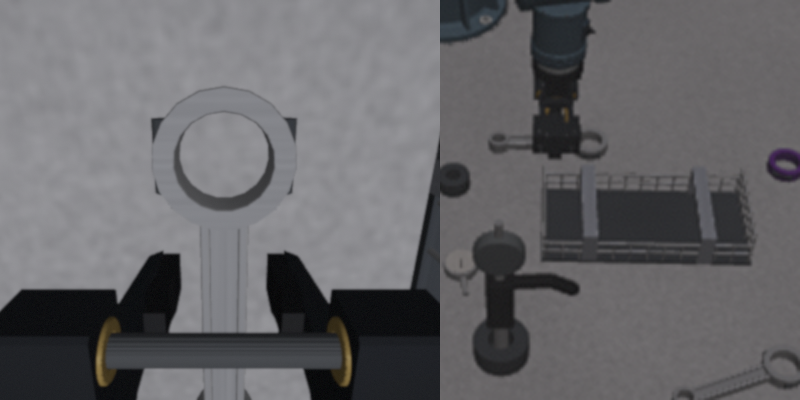

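The rod lies flat on clear bench with its big-end tip at wrist pixel (324,87). Regrip firmly and lift, and compute the rod's offset from the tool.

```bash
python3 -m creep '[[[10,0,0,0,0],[10,0,0,0,0],[10,0,0,0,0],[10,0,0,0,0],[10,0,0,0,0],[10,0,0,0,0],[10,0,0,0,0],[10,0,0,0,0]]]' 45
python3 -m creep '[[[10,-6,0,0,0],[10,-20,0,0,0],[10,-25,0,0,0],[10,-25,0,0,0],[10,-25,0,0,0],[10,-25,0,0,0],[10,-20,0,0,0],[10,-10,0,0,0]]]' 45
python3 - <<'E'
from h import *
c=dict(np.load("w8.npz"));t=at(c,324,87,.02);j=at(c,324,226,.018);p=np.array([.3887,.1535,0]);d=np.array([.117,.993,0])
print(t,j,"tip-TCP along",(t-p)@d,"junction",(j-p)@d)
s=env.get_state();R=Ro.from_rotvec(s["tcp_rot"]).as_matrix();print(R.round(3));o=(t-p)@d-.092;print("orig off",o)
tgt=np.array([.5835,-.223,.030+.1-0])
w=tgt-o*d-s["tcp_pos"];print(s["tcp_pos"],R.T@w)
E
```

```text
time_s: 20.85
tcp_pos: [0.389, 0.1541, -0.0068]
tcp_rot: [1.294, 1.152, -1.294]
contact_force: [-0.2, 0.8, 0.2]
grip_width: 0.0198
time_s: 21.52
tcp_pos: [0.3895, 0.1541, 0.1516]
tcp_rot: [1.296, 1.15, -1.292]
contact_force: [1.2, 0.4, -4.7]
grip_width: 0.0197
[0.39805253 0.23417628 0.02      ] [0.39182709 0.18050716 0.018     ] tip-TCP along 0.0812057898461578 junction 0.027183984154583216
[[ 0.003  0.993 -0.116]
 [ 0.    -0.116 -0.993]
 [-1.     0.003 -0.001]]
orig off -0.010794210153842201
[0.38953531 0.15409603 0.15157725] [0.02203596 0.23621031 0.34136621]
```

```bash
python3 -m creep '[[[10,0,6,8.6,0],[10,0,12,17.4,0],[10,0,16,23,0],[10,0,16,23,0],[10,0,16,23,0],[10,0,16,23,0],[10,0,18,26,0],[10,0,18,26,0]]]' 45
python3 -m creep '[[[10,0,18,26,0],[10,0,18,26,0],[10,0,18,26,0],[10,0,18,26,0],[10,0,18,26,0],[10,0,14,20.3,0],[10,0,9,13,0],[10,0,5,8,0]]]' 45
python3 -m creep '[[[10,0,0,0,0],[10,5,0,5,0],[10,8,0,0,0],[10,8,0,0,0],[10,5,0,0,0],[10,2,0,0,0],[10,0,0,0,0],[10,0,0,0,0]]]' 45
python3 - <<'E'
from h import *
s=env.get_state();R=Ro.from_rotvec(s["tcp_rot"]).as_matrix();d=np.array([.117,.993,0]);p=s["tcp_pos"]
print(p,"origin",p-.0108*d+[0,0,.0068],s["contact_force"],s["wrist_torque"])
c=get_calibration("wrist");a=camera("wrist");b=camera("top");sc=camera("scene")
cv2.imwrite("pics/w9.png",a[:,:,::-1])
print("expected tip px if level",px(c,p+d*.0812+[0,0,.0268]),"junction",px(c,p+d*.0272+[0,0,.0248]))
i=np.hstack([a[:,100:540],np.vstack([cv2.resize(b[140:265,330:480],(360,200)),cv2.resize(sc[110:260,140:410],(360,200),interpolation=cv2.INTER_CUBIC)])])
cv2.imwrite("pics/c9.png",i[:,:,::-1])
E
```

```text
time_s: 22.18
tcp_pos: [0.4855, -0.0302, 0.147]
tcp_rot: [1.293, 1.155, -1.296]
contact_force: [1.3, 1.4, -4.4]
grip_width: 0.0197
time_s: 22.85
tcp_pos: [0.583, -0.2147, 0.1464]
tcp_rot: [1.295, 1.154, -1.297]
contact_force: [-1.0, 0.2, -5.6]
grip_width: 0.0197
time_s: 23.52
tcp_pos: [0.5833, -0.2169, 0.1212]
tcp_rot: [1.294, 1.152, -1.294]
contact_force: [-0.2, 0.7, -4.5]
grip_width: 0.0195
[ 0.58329287 -0.21692176  0.12122871] origin [ 0.58202927 -0.22764616  0.12802871] [-0.22219849  0.68606867 -4.48170279] [-0.08854281 -0.04712466  0.01642215]
expected tip px if level (np.float64(324.84303099431264), np.float64(88.27864995113531)) junction (np.float64(324.31938404129966), np.float64(226.83229767628399))
```

View pics/c9.png

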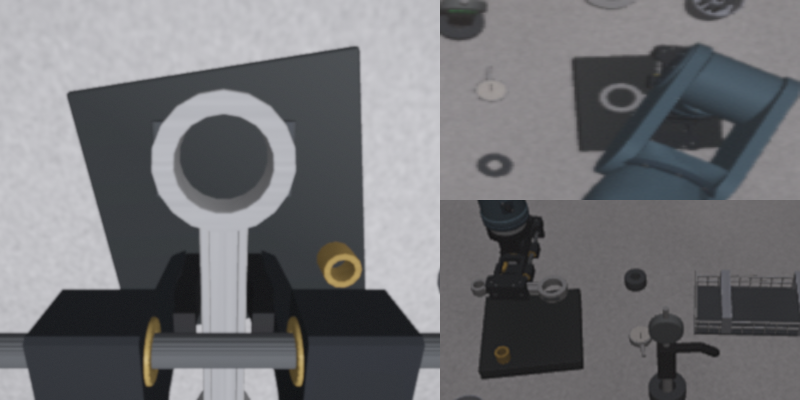

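Over the plate the rod is level: tip row ~90, against 88 expected. The bush, dial and ring gauge are undisturbed. A last few-mm correction, with a check of the plate's far corners from the wrist view.

```bash
python3 - <<'E'
from h import *
c=get_calibration("wrist")
A=at(c,169,93,.03);B=at(c,458,47,.03);e=B-A;L=np.linalg.norm(e);e/=L;n=np.array([e[1],-e[0],0]);
print(A,B,L,"centre",(A+B)/2+.1*n)
E
python3 -m creep '[[[10,0,1.5,0,0],[10,0,0,-2.5,0],[10,0,0,-2,0],[10,0,0,0,0],[10,0,0,0,0],[10,0,0,0,0],[10,0,0,0,0],[10,0,0,0,0]]]' 45
```

```text
[ 0.4881502  -0.12857934  0.03      ] [ 0.6830953  -0.12222425  0.03      ] 0.1950486583755946 centre [ 0.58888096 -0.2253487   0.03      ]
time_s: 24.33
tcp_pos: [0.5852, -0.213, 0.1212]
tcp_rot: [1.294, 1.152, -1.294]
contact_force: [-0.7, 1.0, -5.2]
grip_width: 0.0196
```

Rod origin is at about (0.584, −0.224, 0.128), and both plate-centre estimates agree within 5 mm.

Run:
```python
from h import *
s=env.get_state();print(s["tcp_pos"],s["qvel"].round(3),s["grip_width"]);print(env.hand_in())
```

```text
[ 0.5852329  -0.21303981  0.12119769] [-0.    -0.    -0.     0.001  0.001  0.   ] 0.019605538388273256
the job is handed in; nothing more can be done
None
```

The rod is out of the basket and was handed in at about 24 s, still gripped (45 N) over the middle of the inspection plate. I slid its small end back under the bar, tilted the big end up and drew it out slantwise. I then pressed it level on free bench, regripped it near its balance point and carried it over.

**Last checks:**
- **Position:** the rod's middle is at about (0.584, −0.224). It is within 1 mm of one plate-centre estimate and about 5 mm of the other, (0.589, −0.225).
- **Height:** the underside is about 98 mm above the plate.
- **Level:** in the last picture the big-end tip was within about 2 px of where a level rod would be. I made a 5 mm shift after that picture and took no more.
- **Contact:** the wrist read only the rod's weight, about 5 N, and the arm was at rest.
- **Bystanders:** the ring gauge, dial, bush and bore gauge looked undisturbed in the pictures, though I did not measure them again.

**What disagreed or failed:**
- **Fingertip position:** the real fingertips stand about 11 mm behind the reported TCP, not 14 mm ahead as stated.
- **First grasp:** because of that, the fingers closed above the beam and missed. I found the offset from the wrist picture, confirmed it with a light touch on the beam (about 12 N), and corrected for it.

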